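# Pump the ratchet indexer until the brass blank is at the red arrow

### The job

Pump the orange-handled lever of the ratchet turntable, full swings back and forth, one tooth a stroke, until the brass blank has come round to the red arrow; then stop there and let go. Turn the table only with its lever: do not touch the turntable or the brass blank.

Things in the scene. Friction and masses are not known exactly. Their poses are not given: they have to be found in the camera images.
- turntable: aluminium disc with 12 steel ratchet teeth on its rim (222 mm across) on a fixed blue base; top face 50 mm above the table, 12 nests of three 10 mm pins. Origin: at table height on the vertical axis that disc and lever share; axes turn with the disc. A full lever stroke turns it one tooth (30 deg, one nest) counter-clockwise seen from above; friction holds it between strokes.
- handle (a point): centre of the upright orange round grip (24 mm wide, 75 to 137 mm above the table, spins freely) on the end of the grey lever; 108 mm above the table, 180 mm from the axis. The lever swings level between two stops, stays where left, start varies. Counter-clockwise (away from the robot) drives the disc, about 5 N; clockwise returns. The pawl catches the next tooth in the last 6 deg of return.
- brass: brass blank: loose upright cylinder, 24 mm across, 35 mm high, standing in a nest two, three or four teeth before the arrow; a bright steel and a black blank of the same size stand in the other two of these nests. Origin at the centre of its underside, z up.
- station (a point): nest place at the red arrow: on the disc's top face, 75 mm from the axis, fixed to the base, opposite the lever. The arrow's post is 70 mm further out, 78 mm high. Seen from above, counter-clockwise about the axis from this place, the handle is at 160 deg at the return stop and 200 deg at the working stop. A stroke to the working stop always leaves a nest exactly here.

How it is judged:
By the outcome, as a careful person would: the job done as asked, in the order asked, and still so for the second after the job is handed in, with the robot touching nothing.
It also fails if it takes over 51 s, if anything falls off the work surface, if the arm or the gripper's body presses on something with over 40 N, if the wrist force passes 120 N, or if a joint passes its speed limit or range.

### The arm

A 6-joint arm with a two-finger parallel gripper is mounted at the origin on the work surface. World frame = base frame: x ahead of the robot, y to its left, z up, the work surface at z = 0. Lengths are in m, angles in degrees, forces in N, time in s.
With the tool pointing down it reaches from about 0.35 to 0.925 m from the base axis. Payload 6.4 kg.
Tool frame: the origin (TCP) lies on the centre line of the jaws, within the pads' length; the fingertips stand 25 mm ahead of it and the grasp point (between the pads) lies 6 mm ahead of it (ctrl.tip_extent is the distance from the TCP to the fingertips, in m); z points along the fingers, y is the line along which they close (so a half turn about z gives the same grasp; the last joint's range is limited). The gripper opens to 85 mm and grips with 20 to 120 N. Pads are 22 mm wide; open, the fingers measure 114 mm over their backs; the gripper's body (76 mm by 85 mm) begins 54 mm behind the grasp point. The pads swing forward as they close: fully open they stand 13 mm farther back than shut.
Start: joints at [-85.205, 14.043, 89.255, -0, 76.702, -9.975], TCP at [0.166, -0.629, 0.256] pointing down, gripper open.
Joint ranges: [-179.41, 179.41], [-58.25, 129.5], [7.25, 145.43], [-54.29, 234.29], [11.92, 165.04], [-157.13, 157.13]. Speed limits (degrees/s): [147.25, 147.25, 180, 180, 180, 180].

### API

Orientations are given as a 3x3 rotation matrix whose columns are the frame's x, y, z axes.
In Python, from bench import ctrl, viewer gives the robot as it stands.
- The arm moves only by the tool apply_moves, never from a script. Its argument "deltas" is a list of rows, each a list of 7 numbers: the finger opening in m, from 0 to 0.0854, then the shift along the tool's x, y, z in m, then the turn, a rotation vector about the tool's x, y, z in degrees. A call has 1 to 20 rows; each row shifts and turns the commanded pose from where the row before left it, along the tool's axes as they then stand; what a row does not reach is not made up. A row lasts 1/10 s, in which the tool goes at most 50 mm and 8.59 degrees, less where a joint would pass 70% of its speed; a pose out of reach is approached as far as the arm can. A call with a gripper value outside its range is refused whole. The fingers move at their own pace and stop on an object; "newtons" is the grip in N (left out, the last holds). Time passes only in rows, so rows that do not move let the fingers close. It gives the time, the measured TCP pose, the force, the opening and the grip force at its end, in the units of the state.
- ctrl.sense(): the state, without advancing time (a new reading comes with each control period).
- viewer.grab_frame(name): name is "scene" or "top" or "wrist"; returns (picture, depth): 384x512x3 uint8, red, green, blue; 384x512 float32, m along the optical axis (not along the pixel's ray), 0 where there is no reading.
- viewer.camera_params(name): a dict with "camera_matrix" (3x3 intrinsics, pixels), "R" (3x3) and "t" (3): a world point X has camera coordinates R X + t; the wrist camera has in their place "mount" (4x4, takes a point from camera to tool coordinates, whose origin is the TCP and whose axes are the flange's). Camera axes: x right, y down, z forward; pixel columns grow to the right and rows downward; lengths in m; the calibration is good to about 2 mm. A picture is of the moment at which its call begins: read the wrist's pose just before it. camera_params takes no time and is no camera call.
- ctrl.job_done(): hands the job in; it is judged then, once.
The state is a dict: "time": time; "joints": joint angles; "qd": joint speeds; "tau": joint torques, N m; "tool_pos": TCP position; "tool_rot": TCP orientation; "ft_force": force on the tool from outside, world axes, zero at the start; "wrist_torque": the same for the moment, N m; "opening": opening from 0.0 (shut) to 1.0 (fully open); "finger_force": force on a finger pad.
Only numpy, scipy, OpenCV 4.12 (cv2) and the standard library are available. Lean on these libraries where they do the work, as an engineer would, in place of code of your own. Each camera call takes 0.05 s, during which the arm holds its last target. There are 200 camera calls.

## Working session

There is one attempt and no reset: what is moved stays moved. The work goes in short steps, Python scripts to look and compute and a tool call to move; the robot and the scene stay as the last step left them, time stands still between calls to the robot, and variables do not carry over. Pictures are saved under pics/ and viewed, at most 10 in all, crops included, and the job is handed in when it is done.

Besides the shell and the picture viewer there is one more tool, called after "Emit:" as name(argument=value, ...) on one line, values as JSON. apply_moves: Moves the arm, as the interface text tells. Its arguments: {"type":"object","properties":{"deltas":{"type":"array"},"newtons":{"type":"number"}},"required":["deltas"]}

```bash
mkdir -p pics
python3 - <<'E'
from bench import ctrl, viewer
import cv2,numpy as np
s=ctrl.sense();print(s['time'],s['tool_pos'],s['tool_rot'],s['opening'],ctrl.tip_extent)
for n in("top","scene"):
    p,d=viewer.grab_frame(n);cv2.imwrite(f"pics/{n}0.png",cv2.resize(p[:,:,::-1],(768,576)));np.save(f"{n}d.npy",d)
    c=viewer.camera_params(n);print(n,c)
E
```

```text
0.0 [ 0.16567158 -0.62798363  0.2551544 ] [[ 9.66947152e-01  2.54976804e-01 -1.84493479e-04]
 [ 2.54976659e-01 -9.66945168e-01  1.98613015e-03]
 [ 3.28022038e-04 -1.96752442e-03 -9.99998011e-01]] 1.0011710518210164 0.025
top {'camera_matrix': array([[374.54318601,   0.        , 253.51935443],
       [  0.        , 374.54318601, 191.64704728],
       [  0.        ,   0.        ,   1.        ]]), 'R': array([[-0.15662592, -0.98763419, -0.0068577 ],
       [-0.95858442,  0.15368397, -0.23978564],
       [ 0.23787442, -0.03098297, -0.97080164]]), 't': array([0.11939143, 0.55282791, 0.60789647])}
scene {'camera_matrix': array([[398.13249848,   0.        , 258.82288087],
       [  0.        , 398.13249848, 192.6603826 ],
       [  0.        ,   0.        ,   1.        ]]), 'R': array([[-0.15472756,  0.98786924, -0.01318141],
       [ 0.82931406,  0.12261919, -0.54516302],
       [-0.53693348, -0.09528327, -0.83822642]]), 't': array([ 0.05684056, -0.41617622,  1.02589412])}
```

View pics/top0.png

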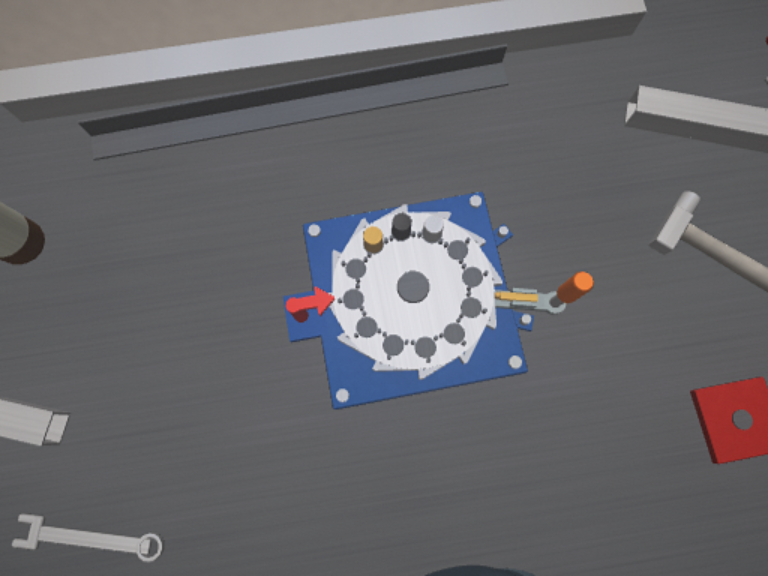

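View pics/scene0.png

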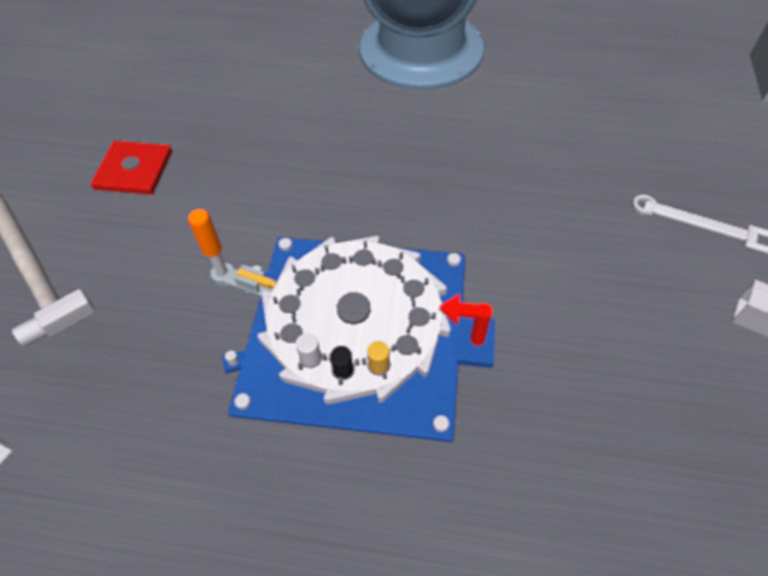

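The top picture shows the hub at about (413,287), the handle top at (583,281), brass at (373,238) and the arrow tip at (333,298). Brass is two nests before the arrow nest at (353,299).

```bash
cat > h.py <<'E'
from bench import ctrl, viewer
import numpy as np
def px(n,u,v,z,sc=1.5):
    c=viewer.camera_params(n);K=c['camera_matrix'];R=np.array(c['R']);t=np.array(c['t'])
    o=-R.T@t;r=R.T@np.linalg.solve(K,[u/sc,v/sc,1]);return o+r*(z-o[2])/r[2]
E
python3 - <<'E'
from h import *
import cv2
T={'hub':(413,287,.05),'handle':(583,281,.137),'brass':(373,236,.085),'nest':(353,299,.05),'nest-1':(356,268,.05),'arrow post':(293,306,.078),'pinA':(503,231,.03),'pinB':(527,320,.03)}
S={'hub':(353,308,.05),'handle':(199,217,.137),'brass':(378,350,.085),'nest':(419,317,.05),'post':(485,312,.078)}
for n,D in(('top',T),('scene',S)):
    h=px(n,*D['hub'])
    for k,v in D.items():
        p=px(n,*v);q=p-h;print(n,k,p.round(4),'r',np.hypot(*q[:2]).round(4),'ang',np.degrees(np.arctan2(q[1],q[0])).round(1))
E
```

```text
top hub [ 0.5633 -0.0097  0.05  ] r 0.0 ang 0.0
top handle [ 0.5203 -0.1834  0.137 ] r 0.1789 ang -103.9
top brass [0.6246 0.0301 0.085 ] r 0.0731 ang 33.0
top nest [0.56   0.0657 0.05  ] r 0.0754 ang 92.5
top nest-1 [0.5985 0.0562 0.05  ] r 0.0748 ang 61.9
top arrow post [0.5563 0.136  0.078 ] r 0.1458 ang 92.7
top pinA [ 0.6235 -0.14    0.03  ] r 0.1435 ang -65.2
top pinB [ 0.5035 -0.1451  0.03  ] r 0.148 ang -113.8
scene hub [ 0.5623 -0.0096  0.05  ] r 0.0 ang 0.0
scene handle [ 0.5247 -0.1809  0.137 ] r 0.1754 ang -102.4
scene brass [0.6287 0.0314 0.085 ] r 0.078 ang 31.7
scene nest [0.5631 0.0665 0.05  ] r 0.0761 ang 89.5
scene post [0.5628 0.1375 0.078 ] r 0.1471 ang 89.8
```

Emit:
apply_moves(deltas=[[0.085, 0, 0, 0, 0, 0, -8.36], [0.085, 0, 0, 0, 0, 0, -8.36], [0.085, 0, 0, 0, 0, 0, -8.36], [0.085, 0, 0, 0, 0, 0, -8.36], [0.085, 0, 0, 0, 0, 0, -8.36], [0.085, 0, 0, 0, 0, 0, -8.36], [0.085, 0, 0, 0, 0, 0, -8.36], [0.085, 0, 0, 0, 0, 0, -8.36], [0.085, 0, 0, 0, 0, 0, -8.36], [0.085, 0.037, 0.03, 0, 0, 0, 0], [0.085, 0.037, 0.03, 0, 0, 0, 0], [0.085, 0.037, 0.03, 0, 0, 0, 0], [0.085, 0.037, 0.03, 0, 0, 0, 0], [0.085, 0.037, 0.03, 0, 0, 0, 0], [0.085, 0.037, 0.03, 0, 0, 0, 0], [0.085, 0.037, 0.03, 0, 0, 0, 0], [0.085, 0.037, 0.03, 0, 0, 0, 0], [0.085, 0.037, 0.03, 0, 0, 0, 0], [0.085, 0.037, 0.03, 0, 0, 0, 0], [0.085, 0, 0, 0, 0, 0, 0]], newtons=25)

```text
time: 2.1
tool_pos: [0.4678, -0.2542, 0.2559]
tool_rot: [[-0.007, 1.0, 0.0], [1.0, 0.007, 0.002], [0.002, 0.0, -1.0]]
ft_force: [-0.8, -0.5, 0.2]
opening: 0.994
finger_force: 0.0
```

Run:
```python
from h import *
import cv2
s=ctrl.sense();print(s['time'],s['tool_pos'],s['tool_rot'].round(3) if hasattr(s['tool_rot'],'round') else s['tool_rot'])
p,d=viewer.grab_frame('wrist');cv2.imwrite("pics/w1.png",cv2.resize(p[:,:,::-1],(768,576)))
print(viewer.camera_params('wrist'))
hs=cv2.cvtColor(p,cv2.COLOR_RGB2HSV);m=cv2.inRange(hs,(5,170,120),(16,255,255))&((d>.1)*255).astype('uint8')
c=viewer.camera_params('wrist');K=c['camera_matrix'];M=np.array(c['mount'])
v,u=np.nonzero(m);z=d[v,u];P=np.linalg.solve(K,np.array([u*z,v*z,z]));P=M[:3,:3]@P+M[:3,3:];P=(np.array(s['tool_rot'])@P).T+s['tool_pos']
k=(P[:,2]>.128);print(len(P),k.sum(),P[:,2].max(),P[k].mean(0),P[k].min(0),P[k].max(0))
```

```text
2.1 [ 0.46784203 -0.25420391  0.25589557] [[-0.007  1.     0.   ]
 [ 1.     0.007  0.002]
 [ 0.002  0.    -1.   ]]
{'camera_matrix': array([[303.1472143 ,   0.        , 257.45598374],
       [  0.        , 303.1472143 , 190.62589869],
       [  0.        ,   0.        ,   1.        ]]), 'mount': array([[-3.84115208e-04, -9.63538153e-01, -2.67570701e-01,
         6.72466120e-02],
       [ 9.99999903e-01, -4.28002880e-04,  1.05698920e-04,
         5.72060428e-04],
       [-2.16365972e-04, -2.67570634e-01,  9.63538224e-01,
        -1.17789540e-01],
       [ 0.00000000e+00,  0.00000000e+00,  0.00000000e+00,
         1.00000000e+00]])}
323 163 0.13830324799255442 [ 0.51486513 -0.18509556  0.13429855] [ 0.50974802 -0.19582167  0.12801783] [ 0.53134739 -0.17456283  0.13830325]
```

View pics/w1.png

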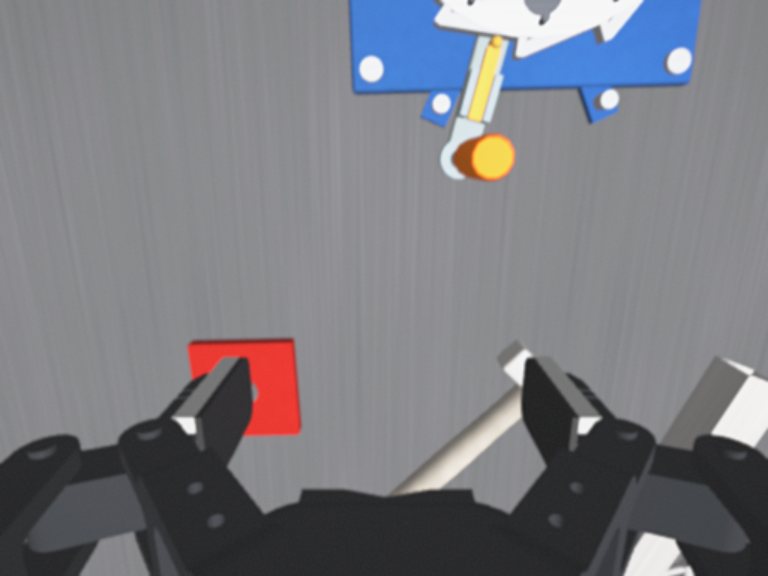

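The wrist picture shows the handle top at (493,157), which gives (0.521, -0.185). This agrees with the other two cameras. Now I'll go above it, descend and grip.

Emit:
apply_moves(deltas=[[0.085, 0.035, 0.027, 0, 0, 0, 0], [0.085, 0.034, 0.027, 0, 0, 0, 0], [0.085, 0, 0, 0.04, 0, 0, 0], [0.085, 0, 0, 0.04, 0, 0, 0], [0.085, 0, 0, 0.035, 0, 0, 0], [0.085, 0, 0, 0.027, 0, 0, 0], [0.085, 0, 0, 0, 0, 0, 0], [0.04, 0, 0, 0, 0, 0, 0], [0.04, 0, 0, 0, 0, 0, 0], [0.015, 0, 0, 0, 0, 0, 0], [0.015, 0, 0, 0, 0, 0, 0], [0.015, 0, 0, 0, 0, 0, 0], [0.015, 0, 0, 0, 0, 0, 0]], newtons=25)

```text
time: 3.45
tool_pos: [0.5204, -0.1899, 0.1157]
tool_rot: [[-0.0, 1.0, 0.002], [1.0, 0.0, -0.001], [-0.001, 0.002, -1.0]]
ft_force: [-1.4, 0.2, 5.9]
opening: 0.272
finger_force: 26.3
```

Emit:
apply_moves(deltas=[[0.015, 0.003, -0.004, 0, 0, 0, 0], [0.015, 0.003, -0.004, 0, 0, 0, 0], [0.015, 0.002, -0.003, 0, 0, 0, 0], [0.015, 0.001, -0.002, 0, 0, 0, 0], [0.015, 0.001, -0.002, 0, 0, 0, 0], [0.015, 0, 0, 0, 0, 0, 0]])

```text
time: 4.05
tool_pos: [0.5063, -0.1853, 0.116]
tool_rot: [[-0.001, 1.0, 0.007], [1.0, 0.001, -0.013], [-0.013, 0.006, -1.0]]
ft_force: [3.6, -23.1, -6.4]
opening: 0.27
finger_force: 25.6
```

Emit:
apply_moves(deltas=[[0.015, -0.004, -0.001, 0, 0, 0, 0], [0.015, 0, -0.002, 0, 0, 0, 0], [0.015, 0, 0, 0, 0, 0, 0]])

```text
time: 4.35
tool_pos: [0.5059, -0.1857, 0.116]
tool_rot: [[0.001, 1.0, 0.013], [1.0, -0.001, -0.006], [-0.006, 0.013, -1.0]]
ft_force: [18.4, -7.1, -10.2]
opening: 0.273
finger_force: 26.4
```

Emit:
apply_moves(deltas=[[0.015, -0.003, 0.009, 0, 0, 0, 0], [0.015, -0.0025, 0.009, 0, 0, 0, 0], [0.015, -0.0017, 0.0077, 0, 0, 0, 0], [0.015, -0.0013, 0.0077, 0, 0, 0, 0], [0.015, -0.001, 0.0078, 0, 0, 0, 0], [0.015, -0.0007, 0.0078, 0, 0, 0, 0], [0.015, -0.0003, 0.0078, 0, 0, 0, 0], [0.015, 0.0001, 0.0079, 0, 0, 0, 0], [0.015, 0.0004, 0.0078, 0, 0, 0, 0], [0.015, 0.0007, 0.0079, 0, 0, 0, 0], [0.015, 0.001, 0.0077, 0, 0, 0, 0], [0.015, 0.0014, 0.0078, 0, 0, 0, 0], [0.015, 0.0017, 0.0076, 0, 0, 0, 0], [0.015, 0.0021, 0.0076, 0, 0, 0, 0], [0.015, 0.0023, 0.0065, 0, 0, 0, 0], [0.015, 0.002, 0.005, 0, 0, 0, 0], [0.015, 0.001, 0.002, 0, 0, 0, 0], [0.015, 0, 0, 0, 0, 0, 0]])

```text
time: 6.15
tool_pos: [0.627, -0.1829, 0.1158]
tool_rot: [[-0.0, 1.0, 0.002], [1.0, 0.001, -0.004], [-0.004, 0.002, -1.0]]
ft_force: [-0.3, -4.0, 5.2]
opening: 0.273
finger_force: 26.7
```

Emit:
apply_moves(deltas=[[0.015, 0.001, 0.002, 0, 0, 0, 0], [0.015, 0.001, 0.002, 0, 0, 0, 0], [0.015, 0, 0.001, 0, 0, 0, 0], [0.015, 0, 0, 0, 0, 0, 0]])

```text
time: 6.55
tool_pos: [0.6301, -0.1817, 0.1157]
tool_rot: [[-0.001, 1.0, -0.003], [1.0, 0.001, -0.004], [-0.004, -0.003, -1.0]]
ft_force: [-9.3, -7.5, 9.4]
opening: 0.271
finger_force: 27.3
```

Run:
```python
from h import *
import cv2
p,d=viewer.grab_frame('top');cv2.imwrite("pics/t2.png",cv2.resize(p[100:290,150:420,::-1],(800,563)))
```

```text
(no output)
```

View pics/t2.png

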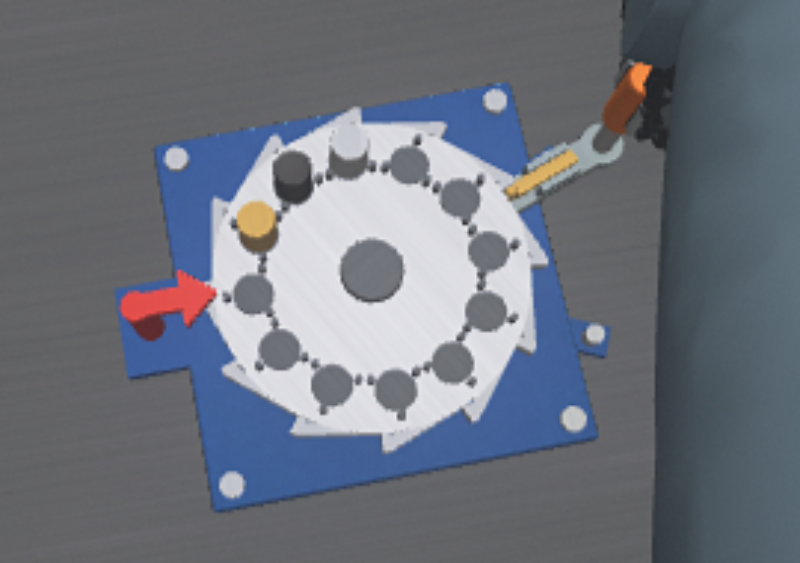

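Brass at (257,222) has come round one nest and is now one before the arrow. I'll press to the stop, then make the full return.

Emit:
apply_moves(deltas=[[0.015, 0, 0.002, 0, 0, 0, 0], [0.015, 0, 0, 0, 0, 0, 0], [0.015, -0.002, -0.0065, 0, 0, 0, 0], [0.015, -0.003, -0.0076, 0, 0, 0, 0], [0.015, -0.0026, -0.0076, 0, 0, 0, 0], [0.015, -0.0021, -0.0078, 0, 0, 0, 0], [0.015, -0.0017, -0.0078, 0, 0, 0, 0], [0.015, -0.0014, -0.0079, 0, 0, 0, 0], [0.015, -0.001, -0.0078, 0, 0, 0, 0], [0.015, -0.0007, -0.0079, 0, 0, 0, 0], [0.015, -0.0004, -0.0078, 0, 0, 0, 0], [0.015, 0, -0.0078, 0, 0, 0, 0], [0.015, 0.0003, -0.0078, 0, 0, 0, 0], [0.015, 0.0007, -0.0078, 0, 0, 0, 0], [0.015, 0.001, -0.0078, 0, 0, 0, 0], [0.015, 0.0013, -0.0077, 0, 0, 0, 0], [0.015, 0.0017, -0.007, 0, 0, 0, 0], [0.015, 0.002, -0.006, 0, 0, 0, 0], [0.015, 0.0015, -0.004, 0, 0, 0, 0], [0.015, 0, 0, 0, 0, 0, 0]])

```text
time: 8.6
tool_pos: [0.5086, -0.1865, 0.1157]
tool_rot: [[-0.001, 1.0, 0.001], [1.0, 0.001, -0.002], [-0.002, 0.001, -1.0]]
ft_force: [-3.1, -4.1, 8.7]
opening: 0.27
finger_force: 27.2
```

Emit:
apply_moves(deltas=[[0.015, 0.001, -0.002, 0, 0, 0, 0], [0.015, 0.0005, -0.002, 0, 0, 0, 0], [0.015, 0, -0.002, 0, 0, 0, 0], [0.015, 0, 0, 0, 0, 0, 0]])

```text
time: 9.0
tool_pos: [0.506, -0.1858, 0.1158]
tool_rot: [[0.001, 1.0, 0.011], [1.0, -0.001, -0.005], [-0.005, 0.011, -1.0]]
ft_force: [15.2, -5.2, -3.2]
opening: 0.271
finger_force: 26.8
```

At the return stop (15 N, x = 0.506). Next is the second working stroke.

Emit:
apply_moves(deltas=[[0.015, -0.003, 0.009, 0, 0, 0, 0], [0.015, -0.0025, 0.009, 0, 0, 0, 0], [0.015, -0.0017, 0.0077, 0, 0, 0, 0], [0.015, -0.0013, 0.0077, 0, 0, 0, 0], [0.015, -0.001, 0.0078, 0, 0, 0, 0], [0.015, -0.0007, 0.0078, 0, 0, 0, 0], [0.015, -0.0003, 0.0078, 0, 0, 0, 0], [0.015, 0.0001, 0.0079, 0, 0, 0, 0], [0.015, 0.0004, 0.0078, 0, 0, 0, 0], [0.015, 0.0007, 0.0079, 0, 0, 0, 0], [0.015, 0.001, 0.0077, 0, 0, 0, 0], [0.015, 0.0014, 0.0078, 0, 0, 0, 0], [0.015, 0.0017, 0.0076, 0, 0, 0, 0], [0.015, 0.0021, 0.0076, 0, 0, 0, 0], [0.015, 0.0023, 0.0065, 0, 0, 0, 0], [0.015, 0.002, 0.005, 0, 0, 0, 0], [0.015, 0.001, 0.003, 0, 0, 0, 0], [0.015, 0.001, 0.002, 0, 0, 0, 0], [0.015, 0.001, 0.002, 0, 0, 0, 0], [0.015, 0, 0, 0, 0, 0, 0]])

```text
time: 11.0
tool_pos: [0.6303, -0.1817, 0.1157]
tool_rot: [[-0.001, 1.0, -0.006], [1.0, 0.001, -0.003], [-0.003, -0.006, -1.0]]
ft_force: [-12.0, -7.2, 13.8]
opening: 0.273
finger_force: 27.9
```

Emit:
apply_moves(deltas=[[0.015, 0.001, 0.002, 0, 0, 0, 0], [0.015, 0, 0.001, 0, 0, 0, 0], [0.015, 0, 0, 0, 0, 0, 0]])

```text
time: 11.3
tool_pos: [0.6306, -0.1816, 0.1155]
tool_rot: [[-0.001, 1.0, -0.013], [1.0, 0.001, -0.003], [-0.003, -0.013, -1.0]]
ft_force: [-24.9, -9.0, 20.2]
opening: 0.274
finger_force: 29.6
```

Emit:
apply_moves(deltas=[[0.015, 0, -0.004, 0, 0, 0, 0], [0.015, 0, 0, 0, 0, 0, 0], [0.03, 0, 0, 0, 0, 0, 0], [0.05, 0, 0, 0, 0, 0, 0], [0.085, 0, 0, 0, 0, 0, 0], [0.085, 0, 0, 0, 0, 0, 0], [0.085, 0, 0, 0, 0, 0, 0], [0.085, 0, 0, 0, 0, 0, 0]])

```text
time: 12.1
tool_pos: [0.6312, -0.1787, 0.1141]
tool_rot: [[-0.0, 1.0, -0.0], [1.0, 0.0, 0.0], [0.0, -0.0, -1.0]]
ft_force: [0.3, -0.5, 0.7]
opening: 0.994
finger_force: 0.0
```

Released. I'll lift straight up, back away and check.

Emit:
apply_moves(deltas=[[0.085, 0, 0, -0.03, 0, 0, 0], [0.085, 0, 0, -0.04, 0, 0, 0], [0.085, 0, 0, -0.04, 0, 0, 0], [0.085, 0, 0, -0.03, 0, 0, 0], [0.085, -0.04, 0, 0, 0, 0, 0], [0.085, -0.04, 0, 0, 0, 0, 0], [0.085, -0.04, 0, 0, 0, 0, 0], [0.085, 0, 0, 0, 0, 0, 0], [0.085, 0, 0, 0, 0, 0, 0]])

```text
time: 13.0
tool_pos: [0.631, -0.2995, 0.2539]
tool_rot: [[0.001, 1.0, -0.0], [1.0, -0.001, 0.001], [0.001, -0.0, -1.0]]
ft_force: [0.2, -0.3, 0.2]
opening: 0.995
finger_force: 0.0
```

Run:
```python
from h import *
import cv2
p,d=viewer.grab_frame('top');cv2.imwrite("pics/t3.png",cv2.resize(p[100:290,150:420,::-1],(800,563)))
```

```text
(no output)
```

View pics/t3.png

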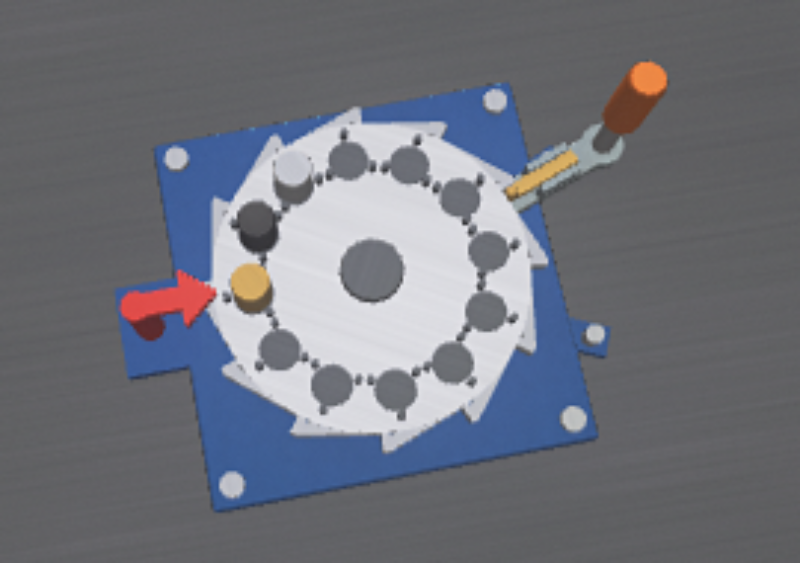

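The brass blank stands upright in the nest at the arrow, at (251,288). The lever is at its working stop and the gripper is clear of everything.

```bash
python3 -c "
from bench import ctrl
print(ctrl.job_done())"
```

```text
the job is handed in; nothing more can be done
None
```

Two full lever strokes brought the brass blank to the red arrow; I then released the lever, moved the arm clear and handed in the job at about 13 s.

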